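# Assemble a caster's swivel bearing and fork on its king pin

### The job

Put the cart caster's swivel head back together on the upturned top plate: over its king pin fit the lower race, then the ball cage, then the race cap (skirt down, over the balls), and last the fork (legs up), each one flat and fully home before the next goes on. Lower every part on to its seat instead of letting it drop, and leave the wheel, the castle nut and the grease tin where they are.

Things in the scene. Friction and masses are not known exactly. Their poses are not given: they have to be found in the camera images.
- top_plate: Loose grey steel caster plate lying upside down, 110 (x) x 100 (y) x 10 mm, 1.2 kg. On its centre a round steel boss, 50 mm diameter, top at z = 16 mm, and a vertical king pin, 20 mm diameter, top at z = 76 mm, the last 6 mm tapering to 13 mm. All four parts go over the pin from above. Origin: centre of the underside, on the pin's axis; z up along the pin.
- lower_race: Flat bearing race: plain bright steel ring, 52 mm outer diameter, bore 23.5 mm, 10 mm thick, darker ball track on its top face; 0.13 kg; lies flat, track up (the way it is fitted). Origin: centre of its underside; z up along its axis. Seated on the boss, its origin is 16 mm above the plate's origin.
- ball_cage: Flat brass ring holding 11 bright steel balls that stand out above and below it; 50 mm outer diameter, bore 23.5 mm, 11 mm high over the balls; 0.09 kg; lies flat. Origin: centre of its underside (bottom of the balls); z up along its axis. Seated on the lower race, its origin is 26 mm above the plate's origin.
- race_cap: Upper race with dust skirt: pale metal cap, 64 mm outer diameter, 21 mm high, bevelled upper edge; top disc 7 mm thick with 23.5 mm bore, skirt below it 14 mm deep, 59 mm inside; 0.16 kg; lies skirt down, as fitted. Origin: centre of the skirt's lower edge; z up along its axis. Seated (disc on the cage, skirt around it), its origin is 23 mm above the plate's origin.
- fork: Grey steel caster fork standing on its web, legs up, as fitted. Web 70 (x) x 60 (y) x 10 mm, 23.5 mm hole in its centre; two 7 mm thick, 38 mm wide legs, outer faces at y = -30 and 30 mm, leaning to +x (x = -3 to 37 mm at height 55); 91 mm high; 0.65 kg. Grip it across both legs. Origin: centre of web underside, z up. Seated on the cap, origin 44 mm above the plate's; any yaw.
- wheel: Bystander: the caster's black wheel, 80 mm diameter, 36 mm wide, lying flat. Origin: centre of its underside.
- castle_nut: Bystander: dark steel castle nut, about 35 mm across, 22 mm high, lying flat, crown up. Origin: centre of its underside.
- grease_tin: Bystander: closed round green grease tin, 73 mm diameter, 32 mm high. Origin: centre of its underside.

How it is judged:
By the outcome, as a careful person would: the job done as asked, in the order asked, and still so for the second after the job is handed in, with the robot touching nothing.
It also fails if it takes over 102 s, if anything falls off the work surface, if the arm or the gripper's body presses on something with over 40 N, if the wrist force passes 120 N, or if a joint passes its speed limit or range.

### The arm

A 6-joint arm with a two-finger parallel gripper is mounted at the origin on the work surface. World frame = base frame: x ahead of the robot, y to its left, z up, the work surface at z = 0. Lengths are in mm, angles in rad, forces in N, time in s.
With the tool pointing down it reaches from about 300 to 775 mm from the base axis. Payload 14.6 kg.
Tool frame: the origin (TCP) lies at the very end of the fingers, on their centre line; the grasp point (between the pads) lies 19 mm behind it; z points along the fingers, y is the direction in which the jaws open and shut (so a half turn about z gives the same grasp; the last joint's range is limited). The gripper opens to 94 mm and grips with 3 to 60 N. Pads are 16 mm wide; open, the fingers measure 119 mm over their backs; the gripper's body (75 mm by 177 mm) begins 78 mm behind the grasp point.
Start: joints at [-1.416, 0.3, 1.521, -0, 1.321, -0.067], TCP at [120.986, -536.518, 205.446] pointing down, gripper open.
Joint ranges: [-3.03, 3.03], [-0.79, 2.21], [0.23, 2.52], [-1.04, 4.18], [0, 3.07], [-2.55, 2.55]. Speed limits (rad/s): [2.22, 2.22, 2.57, 3.14, 3.14, 3.14].

### API

Orientations are given as [roll, pitch, yaw] about the fixed x, y, z axes, in that order (R = Rz(yaw) Ry(pitch) Rx(roll)).
In Python, from cell import manip gives the robot as it stands.
- The arm moves only by the shell command python3 -m inch 'ROWS' [FORCE]. ROWS is a JSON object of lists of equal length, an entry for each row: "grip": the opening, from -1 (shut) to 1 (fully open), so that 0 is half open; "travel": the shift along the world's x, y, z in cm, a list of three; "turn": the turn, a rotation vector about the world's x, y, z in degrees, a list of three. A call has 1 to 10 rows; each row is the pose to reach, as a shift and turn from the pose measured when the call began; what a row does not reach only later rows make up. A row lasts 1/8 s, in which the tool goes at most 62.5 mm and 10.7 degrees, less where a joint would pass 70% of its speed; a pose out of reach is approached as far as the arm can. A call with a gripper value outside its range is refused whole. The fingers move at their own pace and stop on an object; FORCE is the grip in N (left out, the last holds). Time passes only in rows, so rows that repeat a pose let the fingers close. It gives the time, the measured TCP pose, the force and the opening at its end, in the units of the state.
- manip.read_state(): the state, without advancing time (a new reading comes with each control period).
- manip.camera(name): name is "scene" or "top" or "wrist"; returns (picture, depth): 480x640x3 uint8, red, green, blue; 480x640 float32, mm along the optical axis (not along the pixel's ray), 0 where there is no reading.
- manip.calibration(name): a dict with "fx", "fy", "cx", "cy" (pixels), "world_from_camera" (4x4, takes a point from camera to world coordinates). Camera axes: x right, y up, looking along -z (the intrinsics and any distortion apply to the point x, -y, -z); pixel columns grow to the right and rows downward; lengths in mm; the calibration is good to about 2 mm. A picture is of the moment at which its call begins: read the wrist's pose just before it. calibration takes no time and is no camera call; for the wrist camera it gives the pose at the moment of the call.
- manip.sign_off(): hands the job in, once; it reports no verdict.
Trained networks look in the newest picture that a camera, given by its name, has taken for a name from the list of things; names that differ only in an ending like _2 or _b are one class to them, and where a whole thing is asked for, a point or a joint stands for the part that bears it (a point fixed in the world has none). Each returns a list of dicts, best first, with "p" (0 to 1); they miss things now and then, are a little off and sometimes report something else, mostly with a low value. They report only what shows in the picture. A call takes as long as a camera call.
- manip.look_for(camera, label): "bbox" ([left, top, right, bottom] in pixels, round what is visible of it).
The state is a dict: "clock": time; "joints": joint angles; "qd": joint speeds; "effort": joint torques, N m; "eef_pos": TCP position; "eef_rot": TCP orientation; "wrist_force": force on the tool from outside, world axes, zero at the start; "moment": the same for the moment, N m; "finger_gap": finger opening in mm.
Only numpy, scipy, OpenCV 4.12 (cv2) and the standard library are available. Lean on these libraries where they do the work, as an engineer would, in place of code of your own. Each camera call takes 0.05 s, during which the arm holds its last target.

## Working session

There is one attempt and no reset: what is moved stays moved. The work goes in short steps, Python scripts to look and compute and a shell command to move; the robot and the scene stay as the last step left them, time stands still between calls to the robot, and variables do not carry over. Pictures are saved under pics/ and viewed, and the job is handed in when it is done.

```bash
ls; mkdir -p pics
cat > h.py <<'E'
from cell import manip
import numpy as np, cv2
def snap(cam,fn=None):
    cal=manip.calibration(cam); im,d=manip.camera(cam)
    if fn: cv2.imwrite('pics/'+fn,im[:,:,::-1])
    return im,d,cal
def world(d,cal,u=None,v=None):
    H,W=d.shape
    U,V=np.meshgrid(np.arange(W),np.arange(H))
    x=(U-cal['cx'])/cal['fx']*d; y=-(V-cal['cy'])/cal['fy']*d
    P=np.stack([x,y,-d,np.ones_like(d)],-1)@np.array(cal['world_from_camera']).T
    return P[...,:3]
E
python3 - <<'E'
from h import *
for c in['scene','top','wrist']:
    im,d,cal=snap(c,c+'0.png'); print(c,{k:(np.round(v,3).tolist()) for k,v in cal.items()})
    np.savez('/tmp/%s0.npz'%c,d=d)
    if c!='wrist' or 1:
        for l in['top_plate','lower_race','ball_cage','race_cap','fork','wheel','castle_nut','grease_tin']:
            print(l,[(round(r['p'],2),np.round(r['bbox']).tolist()) for r in manip.look_for(c,l)[:2]])
print(manip.read_state())
E
```

```text
pics
scene {'fx': 523.864, 'fy': 523.864, 'cx': 314.701, 'cy': 236.02, 'world_from_camera': [[0.666, -0.546, 0.508, 1011.07], [0.745, 0.471, -0.471, -446.481], [0.018, 0.693, 0.721, 683.473], [0.0, 0.0, 0.0, 1.0]]}
top_plate [(0.79, [388.0, 186.0, 450.0, 235.0])]
lower_race []
ball_cage [(0.78, [107.0, 285.0, 142.0, 314.0])]
race_cap [(0.94, [281.0, 206.0, 316.0, 237.0])]
fork [(0.77, [366.0, 106.0, 411.0, 153.0])]
wheel [(0.98, [344.0, 260.0, 396.0, 308.0])]
castle_nut [(0.61, [211.0, 236.0, 233.0, 257.0])]
grease_tin []
top {'fx': 452.284, 'fy': 452.284, 'cx': 318.381, 'cy': 236.86, 'world_from_camera': [[0.111, 0.973, -0.2, 397.21], [-0.994, 0.108, -0.026, -19.261], [-0.004, 0.202, 0.979, 818.736], [0.0, 0.0, 0.0, 1.0]]}
top_plate [(0.6, [188.0, 160.0, 263.0, 240.0])]
lower_race [(0.56, [411.0, 200.0, 440.0, 222.0])]
ball_cage [(0.82, [483.0, 314.0, 506.0, 340.0])]
race_cap [(0.79, [293.0, 264.0, 331.0, 303.0]), (0.28, [482.0, 312.0, 507.0, 341.0])]
fork [(0.6, [107.0, 270.0, 158.0, 328.0]), (0.28, [481.0, 311.0, 505.0, 339.0])]
wheel [(0.75, [313.0, 152.0, 354.0, 200.0])]
castle_
[... 383 characters left out ...]

grease_tin []
{'clock': 1.35, 'joints': array([-1.41561755e+00,  2.99906687e-01,  1.52101612e+00, -9.68682724e-06,
        1.32069635e+00, -6.66136681e-02]), 'qd': array([ 4.10348144e-04,  2.57993860e-04, -3.62370037e-05,  1.30024141e-03,
        5.45129855e-04,  7.92076779e-04]), 'effort': array([ 2.04211756e-03, -5.31658924e+01, -3.52913833e+01,  7.09156506e-02,
        2.12393008e-02, -2.65359915e-05]), 'eef_pos': array([ 120.97305065, -536.51475586,  205.43508374]), 'eef_rot': array([-3.14156558e+00,  7.59986282e-06,  2.21794846e-01]), 'wrist_force': array([ 0.02611037, -0.68430375,  0.78275733]), 'moment': array([-0.03103603,  0.02155853, -0.00398486]), 'finger_gap': 93.93379164048126}
```

View pics/scene0.png

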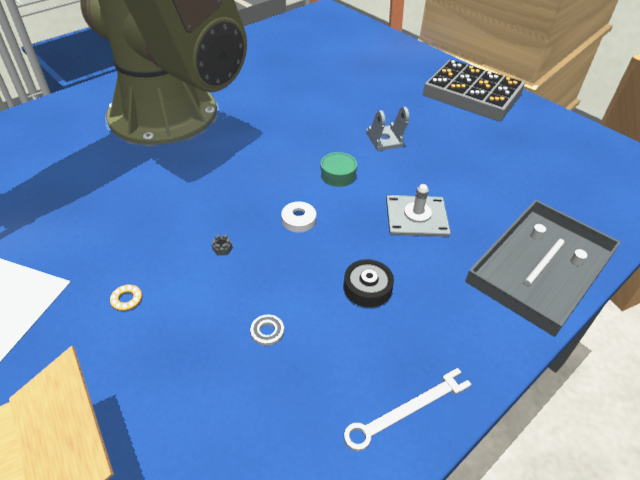

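View pics/top0.png

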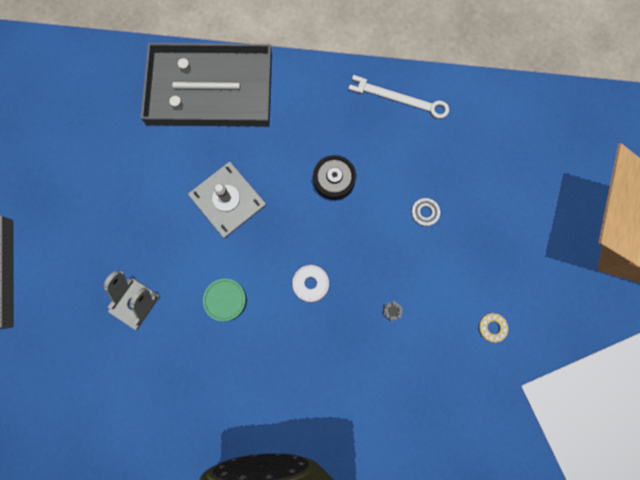

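View pics/wrist0.png

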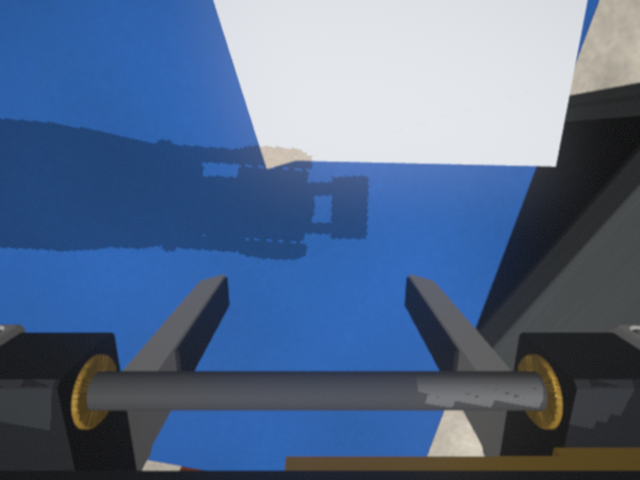

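```bash
cat > m.py <<'E'
from h import *
B={'top':{'plate':[188,160,263,240],'race':[408,195,444,228],'cage':[476,308,512,346],'cap':[288,260,335,306],'fork':[100,265,163,332],'wheel':[308,150,360,203],'nut':[380,298,407,322],'tin':[198,274,250,325]},
'scene':{'plate':[385,180,452,238],'race':[246,310,290,350],'cage':[105,280,146,316],'cap':[277,200,320,240],'fork':[362,102,413,155],'wheel':[340,255,398,310],'nut':[208,232,236,260],'tin':[315,148,360,190]}}
for c in B:
    d=np.load('/tmp/%s0.npz'%c)['d']; cal=manip.calibration(c); P=world(d,cal)
    for n,b in B[c].items():
        Q=P[b[1]:b[3],b[0]:b[2]].reshape(-1,3); t=np.median(Q[:,2]) 
        ft=np.percentile(Q[:,2],10)
        Q=Q[Q[:,2]>3.5]
        if n in('plate',):
            pin=Q[Q[:,2]>30]; print('   pin',pin.mean(0).round(1), len(pin), Q[(Q[:,2]>60)].mean(0).round(1))
            q=Q[Q[:,2]<13]; print('   rect',cv2.minAreaRect(q[:,:2].astype(np.float32)))
        if n=='fork':
            for lo,hi in[(4,14),(25,50),(50,95)]:
                q=Q[(Q[:,2]>lo)&(Q[:,2]<hi)]; print('   ',lo,hi,len(q),cv2.minAreaRect(q[:,:2].astype(np.float32)))
        zm=np.percentile(Q[:,2],[5,50,98]).round(1)
        T=Q[Q[:,2]>zm[2]-5]
        (cx,cy),r=cv2.minEnclosingCircle(T[:,:2].astype(np.float32))
        print(c,n,'flr',round(ft,1),'z',zm,'mec',round(cx,1),round(cy,1),round(r,1),'mid',((T.max(0)+T.min(0))/2).round(1)[:2],len(T))
E
python3 m.py
```

```text
pin [578.9 146.  184.8] 229 [566.8 135.  237.2]
   rect ((615.829345703125, 182.9332733154297), (143.22171020507812, 136.3875274658203), 13.161382675170898)
top plate flr -1.5 z [ 7.2 10.  75.5] mec 510.1 83.7 152.8 mid [511.2  85. ] 126
top race flr -2.0 z [ 6.4  9.3 12.3] mec 524.8 -112.4 158.0 mid [ 528.  -116.9] 430
top cage flr -2.1 z [ 5.1  8.1 12. ] mec 420.7 -182.1 164.6 mid [ 428.8 -182.3] 382
top cap flr -1.8 z [16.1 19.9 23.3] mec 452.7 -4.1 57.5 mid [452.7   6.5] 719
    4 14 743 ((396.05621337890625, 302.5765686035156), (95.31729888916016, 80.26699829101562), 64.98955535888672)
    25 50 286 ((414.53863525390625, 309.11376953125), (59.32230758666992, 56.793094635009766), 58.20588302612305)
    50 95 631 ((424.15850830078125, 307.6865234375), (62.269317626953125, 46.007572174072266), 63.976707458496094)
top fork flr -1.4 z [ 7.6 24.  90.8] mec 414.9 158.7 178.8 mid [424.7 158.7] 166
top wheel flr -1.6 z [17.9 30.  37.6] mec 556.3 -20.1 159.1 mid [556.3 -13.9] 571
top nut flr -2.0 z [11.2 15.2 24. ] mec 424.7 -87.3 73.4 mid [428.4 -87.7] 80
top tin flr -1.4 z [27.1 30.3 33
[... 535 characters left out ...]
730.  -205.6] 529
    4 14 353 ((407.05780029296875, 312.11273193359375), (61.20025634765625, 73.3425521850586), 66.58883666992188)
    25 50 197 ((419.8395080566406, 305.67340087890625), (59.9037971496582, 51.433265686035156), 68.17280578613281)
    50 95 360 ((425.87200927734375, 304.87152099609375), (62.41046905517578, 45.463172912597656), 63.8458366394043)
scene fork flr -4.2 z [ 5.3 29.8 88.1] mec 722.9 -55.6 485.6 mid [710.  -55.6] 70
scene wheel flr -2.7 z [ 9.1 28.  35.7] mec 833.1 -216.1 291.2 mid [ 824.9 -212.1] 671
scene nut flr -2.9 z [ 5.7 14.1 21.6] mec 720.9 -293.0 328.3 mid [ 720.6 -287.3] 91
scene tin flr -3.6 z [ 7.9 27.6 31.2] mec 707.2 -137.1 433.6 mid [ 702.7 -129.6] 668
```

```bash
sed -i 's/Q=Q\[Q\[:,2\]>3.5\]/Q=Q[(Q[:,2]>3.5)\&(Q[:,2]<95)]/' m.py; python3 m.py
```

```text
pin [613.9 177.8  62.7] 192 [615.  178.9  71.7]
   rect ((615.829345703125, 182.9332733154297), (143.22171020507812, 136.3875274658203), 13.161382675170898)
top plate flr -1.5 z [ 7.2 10.  72.8] mec 616.4 180.5 10.5 mid [616.5 180.6] 110
top race flr -2.0 z [ 6.4  9.3 12.2] mec 633.1 -189.4 25.9 mid [ 633.6 -189.5] 439
top cage flr -2.1 z [ 5.1  8.1 11.4] mec 436.8 -321.3 24.9 mid [ 436.2 -321.2] 420
top cap flr -1.8 z [16.1 19.8 22.9] mec 477.2 6.9 31.6 mid [477.5   6.7] 748
    4 14 743 ((396.05621337890625, 302.5765686035156), (95.31729888916016, 80.26699829101562), 64.98955535888672)
    25 50 286 ((414.53863525390625, 309.11376953125), (59.32230758666992, 56.793094635009766), 58.20588302612305)
    50 95 631 ((424.15850830078125, 307.6865234375), (62.269317626953125, 46.007572174072266), 63.976707458496094)
top fork flr -1.4 z [ 7.6 23.8 90.2] mec 428.9 305.0 31.9 mid [430.1 305. ] 165
top wheel flr -1.6 z [17.9 29.9 37.3] mec 676.4 -14.5 39.6 mid [676.8 -13.9] 588
top nut flr -2.0 z [11.2 15.1 23.6] mec 445.2 -142.1 15.0 mid [ 445.4 -142.1] 83
top tin flr -1.4 z [27.1 30.3 33.4
[... 510 characters left out ...]
 31.5 mid [479.    4.3] 527
    4 14 353 ((407.05780029296875, 312.11273193359375), (61.20025634765625, 73.3425521850586), 66.58883666992188)
    25 50 197 ((419.8395080566406, 305.67340087890625), (59.9037971496582, 51.433265686035156), 68.17280578613281)
    50 95 360 ((425.87200927734375, 304.87152099609375), (62.41046905517578, 45.463172912597656), 63.8458366394043)
scene fork flr -4.2 z [ 5.3 28.9 87.2] mec 431.5 303.3 32.2 mid [429.8 303.2] 63
scene wheel flr -2.7 z [ 9.  27.9 35.5] mec 678.2 -16.6 40.2 mid [677.8 -17.3] 674
scene nut flr -2.9 z [ 5.7 14.1 21.4] mec 445.5 -143.8 15.8 mid [ 445.4 -143.5] 93
scene tin flr -3.6 z [ 7.9 27.6 30.9] mec 432.0 149.8 38.3 mid [431.6 149.4] 678
```

```bash
python3 -m inch '{"grip":[1,1,1,1,1,1,1,1,1,1],"travel":[[51.2,34.6,-8],[51.2,34.6,-8],[51.2,34.6,-8],[51.2,34.6,-8],[51.2,34.6,-8],[51.2,34.6,-8],[51.2,34.6,-9],[51.2,34.6,-10],[51.2,34.6,-10],[51.2,34.6,-10]],"turn":[[0,0,0],[0,0,0],[0,0,0],[0,0,0],[0,0,0],[0,0,0],[0,0,0],[0,0,0],[0,0,0],[0,0,0]]}' 25
```

```text
clock: 2.6
eef_pos: [633.3, -190.0, 105.4]
eef_rot: [3.141, -0.0, 0.222]
wrist_force: [-0.3, -1.7, 0.7]
finger_gap: 94.1
```

```bash
cat > w.py <<'E'
from h import *
import sys
def go(fn,zlo,zhi,rng=45):
    s=manip.read_state(); im,d,cal=snap('wrist',fn); np.savez('/tmp/w.npz',im=im,d=d,**{k:np.array(v) for k,v in cal.items()})
    P=world(d,cal); t=s['eef_pos']
    M=(P[...,2]>zlo)&(P[...,2]<zhi)&(d>0)&(np.hypot(P[...,0]-t[0],P[...,1]-t[1])<rng)
    Q=P[M]
    T=np.linalg.inv(np.array(cal['world_from_camera']))@np.r_[t,1]
    print('tcp',t.round(1),'rot',s['eef_rot'].round(3),'px',(cal['cx']+cal['fx']*T[0]/-T[2]).round(),(cal['cy']-cal['fy']*T[1]/-T[2]).round(),'F',s['wrist_force'].round(1))
    if len(Q)>5:
        (cx,cy),r=cv2.minEnclosingCircle(Q[:,:2].astype(np.float32))
        v,u=np.nonzero(M)
        print('n',len(Q),'bbox px',u.min(),v.min(),u.max(),v.max(),'z',np.percentile(Q[:,2],[5,50,95]).round(1),'mec',round(cx,1),round(cy,1),round(r,1),'mid',((Q.max(0)+Q.min(0))/2).round(1)[:2],'rel mec',(cx-t[0]).round(1),(cy-t[1]).round(1))
    return im,d,P,s
if __name__=='__main__':
    go(sys.argv[1],float(sys.argv[2]),float(sys.argv[3]),float(sys.argv[4]) if len(sys.argv)>4 else 45)
E
python3 w.py w1.png 4.5 14
```

```text
tcp [ 633.3 -190.   105.4] rot [ 3.141 -0.     0.222] px 317.0 291.0 F [-0.3 -1.7  0.7]
n 2623 bbox px 283 210 347 273 z [ 8.2 10.  11.2] mec 632.7 -189.0 25.9 mid [ 632.7 -188.8] rel mec -0.6 1.0
```

View pics/w1.png

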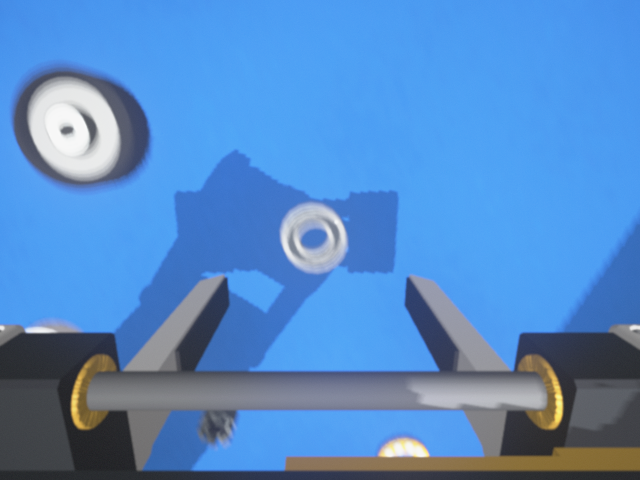

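```bash
python3 -m inch '{"grip":[1,1,1,1,1,-1,-1,-1,-1,-1],"travel":[[-0.05,0.1,-5],[-0.05,0.1,-9],[-0.05,0.1,-10.2],[-0.05,0.1,-10.3],[-0.05,0.1,-10.3],[-0.05,0.1,-10.3],[-0.05,0.1,-10.3],[-0.05,0.1,-10.3],[-0.05,0.1,-10.3],[-0.05,0.1,-10.3]],"turn":[[0,0,0],[0,0,0],[0,0,0],[0,0,0],[0,0,0],[0,0,0],[0,0,0],[0,0,0],[0,0,0],[0,0,0]]}' 25
```

```text
clock: 3.9
eef_pos: [636.7, -184.6, 0.3]
eef_rot: [-3.141, -0.0, 0.225]
wrist_force: [0.8, -2.4, 6.0]
finger_gap: 50.6
```

```bash
python3 w.py w2.png 4.5 14; python3 -c "
from h import *
s=manip.read_state();print(s)"
```

```text
tcp [ 6.367e+02 -1.846e+02  3.000e-01] rot [-3.141 -0.     0.225] px 317.0 291.0 F [ 0.8 -2.4  6. ]
n 6535 bbox px 241 255 392 350 z [ 7.1 10.  11.3] mec 643.5 -182.9 37.3 mid [ 632.2 -182.4] rel mec 6.8 1.7
{'clock': 3.95, 'joints': array([-3.37794571e-01,  7.63091509e-01,  1.32490969e+00,  1.14319450e-03,
        1.05386926e+00,  1.00703442e+00]), 'qd': array([-0.00033262, -0.00071125,  0.00069646,  0.00174499, -0.00127614,
       -0.00025238]), 'effort': array([ 1.83819696e+00, -6.82777548e+01, -2.77995998e+01,  7.37835020e-01,
        3.77904559e-01, -1.45823837e-02]), 'eef_pos': array([ 6.36675977e+02, -1.84559851e+02,  3.17668034e-01]), 'eef_rot': array([-3.14060415e+00, -2.95934273e-04,  2.25402074e-01]), 'wrist_force': array([ 0.75951532, -1.83187849,  6.14837375]), 'moment': array([-0.69036484, -0.07140116, -0.00396361]), 'finger_gap': 50.65879149678369}
```

View pics/w2.png

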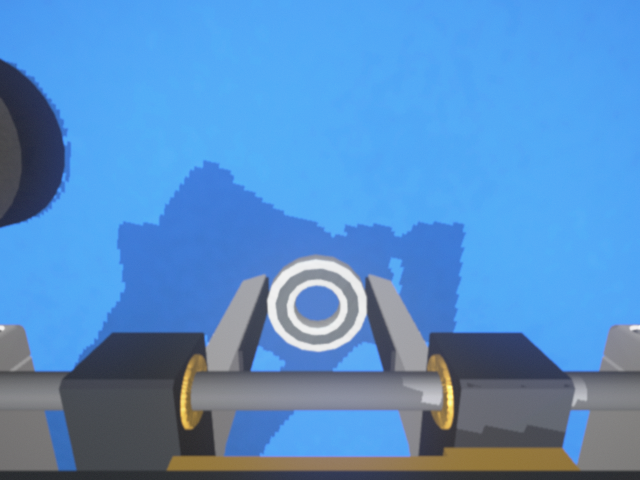

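```bash
python3 -m inch '{"grip":[-1,-1,-1,-1,-1,-1,-1,-1,-1,-1],"travel":[[0,0,3],[0,0,8],[-1,4,11.5],[-3,10,11.5],[-5,16,11.5],[-6,22,11.5],[-7,28,11.5],[-7.7,33,11.5],[-7.7,36,11.5],[-7.7,36.5,11.5]],"turn":[[0,0,0],[0,0,0],[0,0,0],[0,0,0],[0,0,0],[0,0,0],[0,0,0],[0,0,0],[0,0,0],[0,0,0]]}' 25; python3 -m inch '{"grip":[-1,-1],"travel":[[0,0,0],[0,0,0]],"turn":[[0,0,0],[0,0,0]]}'; python3 w.py w3.png 55 80 100
```

```text
clock: 5.2
eef_pos: [559.0, 182.1, 114.8]
eef_rot: [-3.14, 0.001, 0.228]
wrist_force: [0.1, -0.9, -1.1]
finger_gap: 50.8
clock: 5.45
eef_pos: [559.0, 181.2, 114.7]
eef_rot: [-3.14, 0.001, 0.227]
wrist_force: [0.1, -0.2, -1.7]
finger_gap: 50.9
tcp [559.  181.2 114.7] rot [-3.14e+00  1.00e-03  2.27e-01] px 317.0 291.0 F [ 0.1 -0.2 -1.7]
n 936 bbox px 321 159 354 193 z [68.3 74.2 76.7] mec 616.1 181.5 10.4 mid [616.2 181.5] rel mec 57.1 0.3
```

View pics/w3.png

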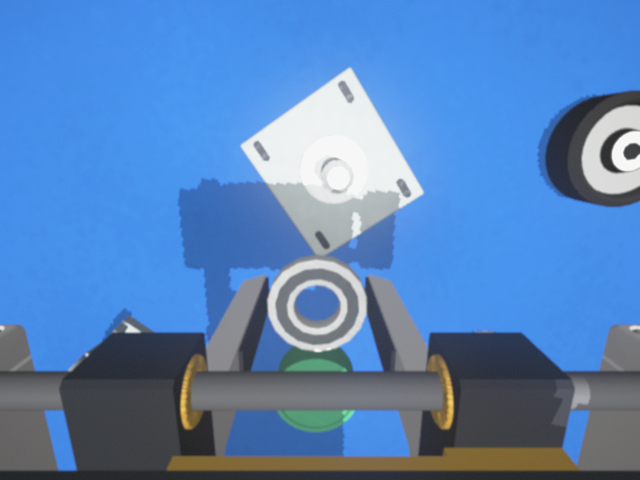

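```bash
cat > ring.py <<'E'
# held ring: fit circle centre of top face relative to TCP; args: zlo zhi above TCP, expected OD
from h import *
import sys
from scipy.optimize import least_squares
f=np.load('/tmp/w.npz'); cal={k:f[k] for k in f.files}; d=f['d']; P=world(d,cal)
lo,hi,R=map(float,sys.argv[1:4]); t=np.array(eval(sys.argv[4])) ; px=eval(sys.argv[5])
b=np.zeros(d.shape,bool); b[px[1]:px[3],px[0]:px[2]]=1
M=b&(P[...,2]>t[2]+lo)&(P[...,2]<t[2]+hi); Q=P[M]
# exclude finger points: keep within R of guess
c=t[:2].copy()
for _ in range(6):
    q=Q[np.hypot(*(Q[:,:2]-c).T)<R+1.0]
    # boundary points by angle bins, outer
    a=np.arctan2(q[:,1]-c[1],q[:,0]-c[0]); r=np.hypot(*(q[:,:2]-c).T)
    k=((a+np.pi)/(2*np.pi)*36).astype(int)
    inn=[];out=[]
    for i in range(36):
        s=q[k==i]; rr=r[k==i]
        if len(s)<3: continue
        inn.append(s[rr.argmin(),:2])
    inn=np.array(inn)
    o=least_squares(lambda p:np.hypot(*(inn-p[:2]).T)-p[2],[*c,11.75],loss='soft_l1',f_scale=.5)
    c=o.x[:2]
print('n',len(q),'z',np.median(q[:,2])-t[2],'bore centre',c.round(2),'r',o.x[2].round(2),'rel tcp',(c-t[:2]).round(2), 'res',np.abs(o.fun).mean().round(2))
pp=P[(P[...,2]>73.5)&(P[...,2]<79)&(np.hypot(P[...,0]-616,P[...,1]-181)<15)]
if len(pp)>5: print('pin top mean',pp.mean(0).round(2),cv2.minEnclosingCircle(pp[:,:2].astype(np.float32)))
E
python3 ring.py 5 14 26 '[559.0,181.2,114.7]' '[255,240,380,360]'
```

```text
n 6107 z 9.664914526868145 bore centre [554.78 180.15] r 11.59 rel tcp [-4.22 -1.05] res 0.11
pin top mean [616.35 181.63  75.55] ((616.4058837890625, 181.51055908203125), 8.33084774017334)
```

```bash
python3 -m inch '{"grip":[-1,-1,-1,-1,-1],"travel":[[3,0.1,0],[6.1,0.15,-1.5],[6.15,0.15,-3],[6.15,0.15,-3.2],[6.15,0.15,-3.2]],"turn":[[0,0,0],[0,0,0],[0,0,0],[0,0,0],[0,0,0]]}'; python3 w.py w4.png 55 80 100
```

```text
clock: 6.12
eef_pos: [620.2, 182.5, 83.2]
eef_rot: [-3.14, 0.001, 0.227]
wrist_force: [0.2, 0.7, -0.8]
finger_gap: 50.7
tcp [620.2 182.5  83.2] rot [-3.14e+00  1.00e-03  2.27e-01] px 317.0 291.0 F [ 0.2  0.7 -0.8]
n 486 bbox px 300 285 334 304 z [70.7 75.7 76.8] mec 613.3 180.8 9.8 mid [613.7 180.8] rel mec -6.9 -1.8
```

View pics/w4.png

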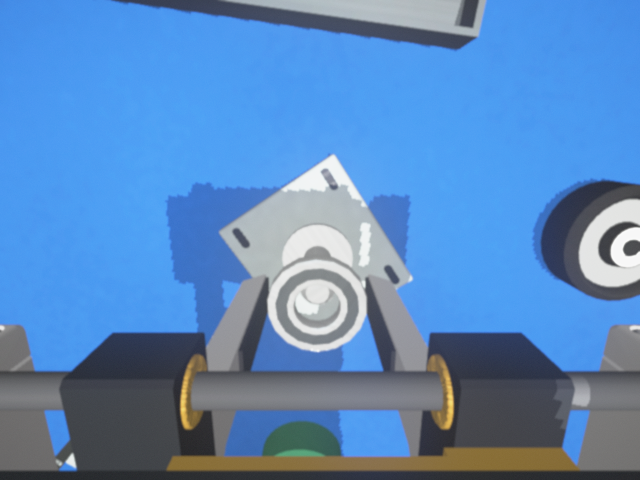

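```bash
python3 -m inch '{"grip":[-1,-1,-1,-1,-1,-1,-1],"travel":[[0.03,0,-0.8],[0.03,0,-1.6],[0.03,0,-2.6],[0.03,0,-3.6],[0.03,0,-4.6],[0.03,0,-5.4],[0.03,0,-5.4]],"turn":[[0,0,0],[0,0,0],[0,0,0],[0,0,0],[0,0,0],[0,0,0],[0,0,0]]}'; python3 w.py w5.png 55 80 100;python3 ring.py 5 14 26 '[620.5,182.5,29.0]' '[255,240,380,360]'
```

```text
clock: 7.05
eef_pos: [620.4, 182.6, 28.8]
eef_rot: [-3.14, 0.001, 0.227]
wrist_force: [-0.4, 0.2, -1.5]
finger_gap: 50.8
tcp [620.4 182.6  28.8] rot [-3.14e+00  1.00e-03  2.27e-01] px 317.0 291.0 F [-0.4  0.2 -1.5]
n 4513 bbox px 221 294 413 359 z [57.2 71.2 77.9] mec 629.2 184.5 37.7 mid [622.5 184.5] rel mec 8.9 1.9
n 4322 z 9.58417439665277 bore centre [611.67 180.48] r 12.84 rel tcp [-8.83 -2.02] res 1.53
pin top mean [617.6  181.72  75.63] ((617.036376953125, 181.3216094970703), 8.262367248535156)
```

View pics/w5.png

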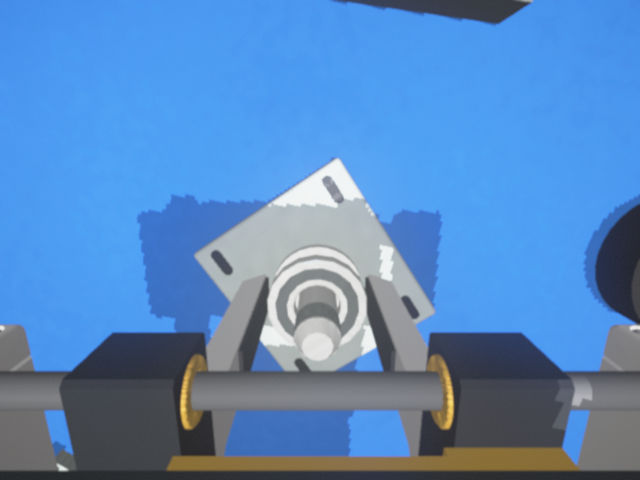

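```bash
python3 -m inch '{"grip":[-1,-1,-1,-1,-1],"travel":[[0,0,-0.6],[0,0,-1.0],[0,0,-1.2],[0,0,-1.27],[0,0,-1.27]],"turn":[[0,0,0],[0,0,0],[0,0,0],[0,0,0],[0,0,0]]}'
```

```text
clock: 7.72
eef_pos: [620.7, 182.7, 16.8]
eef_rot: [-3.14, 0.001, 0.227]
wrist_force: [0.4, 0.6, -2.1]
finger_gap: 51.0
```

```bash
python3 -m inch '{"grip":[-1,-1,-1],"travel":[[0,0,-0.07],[0,0,-0.14],[0,0,-0.14]],"turn":[[0,0,0],[0,0,0],[0,0,0]]}'
```

```text
clock: 8.1
eef_pos: [620.9, 182.7, 16.3]
eef_rot: [-3.14, -0.0, 0.227]
wrist_force: [-3.3, -0.9, 7.3]
finger_gap: 50.8
```

```bash
python3 -m inch '{"grip":[-0.2,0.2,0.6,1,1,1,1,1],"travel":[[0,0,0],[0,0,0],[0,0,0],[0,0,0.5],[0,0,3],[0,0,7],[0,0,9.5],[0,0,9.5]],"turn":[[0,0,0],[0,0,0],[0,0,0],[0,0,0],[0,0,0],[0,0,0],[0,0,0],[0,0,0]]}'; python3 w.py w6.png 20 30 40
```

```text
clock: 9.1
eef_pos: [621.8, 183.0, 113.5]
eef_rot: [-3.14, -0.004, 0.227]
wrist_force: [0.9, 0.2, 0.3]
finger_gap: 94.4
tcp [621.8 183.  113.5] rot [-3.14  -0.004  0.227] px 317.0 291.0 F [0.9 0.2 0.3]
n 2231 bbox px 284 218 349 280 z [23.9 26.  27.3] mec 616.5 181.6 25.9 mid [616.8 181.8] rel mec -5.3 -1.4
```

View pics/w6.png

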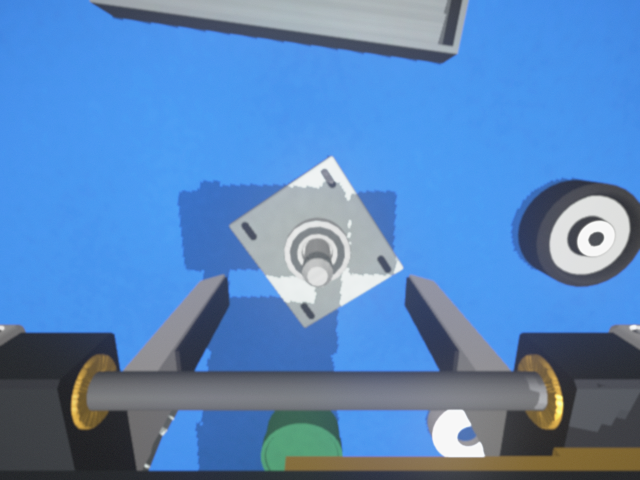

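```bash
python3 -m inch '{"grip":[1,1,1,1,1,1,1,1,1,1],"travel":[[-2,-5,0],[-4,-11,0],[-6,-17,0],[-8,-23,0],[-10,-29,0],[-12.5,-35,0],[-14.5,-41,0],[-16.5,-46,0],[-18.2,-49.5,-2],[-18.5,-50.5,-3]],"turn":[[0,0,0],[0,0,0],[0,0,0],[0,0,0],[0,0,0],[0,0,0],[0,0,0],[0,0,0],[0,0,0],[0,0,0]]}'; python3 -m inch '{"grip":[1,1],"travel":[[0,0,0],[0,0,0]],"turn":[[0,0,0],[0,0,0]]}'; python3 w.py w7.png 3.5 14 40
```

```text
clock: 10.4
eef_pos: [434.3, -323.2, 79.3]
eef_rot: [-3.138, 0.001, 0.224]
wrist_force: [1.0, 0.1, -0.1]
finger_gap: 93.9
clock: 10.65
eef_pos: [434.8, -322.3, 79.3]
eef_rot: [-3.138, 0.001, 0.225]
wrist_force: [0.5, -0.6, 0.8]
finger_gap: 93.9
tcp [ 434.8 -322.3   79.3] rot [-3.138e+00  1.000e-03  2.250e-01] px 317.0 291.0 F [ 0.5 -0.6  0.8]
n 2793 bbox px 283 215 350 281 z [ 7.   8.9 11.1] mec 435.8 -321.6 25.0 mid [ 435.9 -321.2] rel mec 1.0 0.6
```

View pics/w7.png

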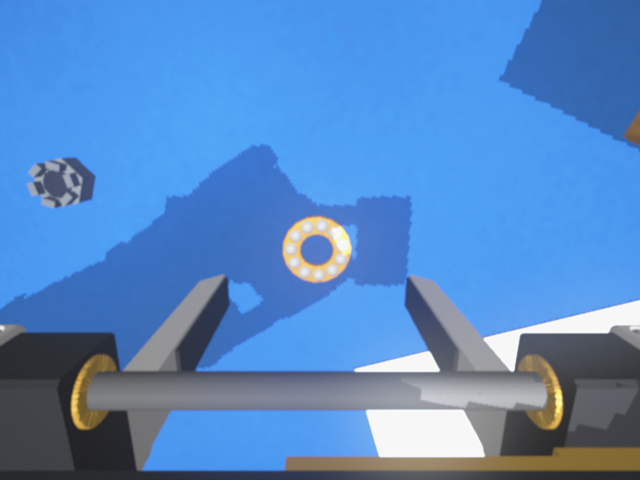

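```bash
python3 -m inch '{"grip":[1,1,1,1,1,-1,-1,-1,-1,-1],"travel":[[0.1,0.05,-3],[0.1,0.05,-6],[0.1,0.05,-7.4],[0.1,0.05,-7.7],[0.1,0.05,-7.7],[0.1,0.05,-7.7],[0.1,0.05,-7.7],[0.1,0.05,-7.7],[0.1,0.05,-7.7],[0.1,0.05,-7.7]],"turn":[[0,0,0],[0,0,0],[0,0,0],[0,0,0],[0,0,0],[0,0,0],[0,0,0],[0,0,0],[0,0,0],[0,0,0]]}' 20;python3 w.py w8.png 3.5 14 40
```

```text
clock: 11.95
eef_pos: [435.9, -321.8, 2.6]
eef_rot: [-3.138, 0.001, 0.225]
wrist_force: [0.2, 0.2, 1.3]
finger_gap: 49.4
tcp [ 435.9 -321.8    2.6] rot [-3.138e+00  1.000e-03  2.250e-01] px 317.0 291.0 F [0.2 0.2 1.3]
n 5725 bbox px 243 248 390 337 z [ 6.5  8.9 11.3] mec 445.0 -319.6 36.4 mid [ 436.  -319.6] rel mec 9.1 2.2
```

View pics/w8.png

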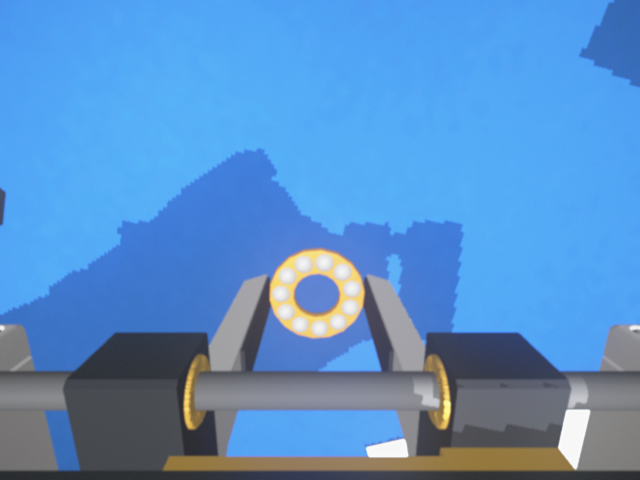

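```bash
python3 ring.py 3 10 25 '[435.9,-321.8,2.6]' '[262,240,372,345]'
python3 -m inch '{"grip":[-1,-1,-1,-1,-1,-1,-1,-1,-1,-1],"travel":[[0,0,4],[1,3,8],[3,9,10],[5,15,10],[7,21,10],[9,27,10],[11,33,10],[13,39,10],[15,45,10],[17,49.5,10]],"turn":[[0,0,0],[0,0,0],[0,0,0],[0,0,0],[0,0,0],[0,0,0],[0,0,0],[0,0,0],[0,0,0],[0,0,0]]}' 20
```

```text
n 5300 z 6.292118811198927 bore centre [ 436.15 -321.61] r 11.69 rel tcp [0.25 0.19] res 0.13
clock: 13.25
eef_pos: [606.1, 175.5, 102.5]
eef_rot: [-3.138, 0.001, 0.226]
wrist_force: [1.4, -0.6, -0.6]
finger_gap: 49.4
```

```bash
python3 -m inch '{"grip":[-1,-1,-1,-1],"travel":[[1,0.6,-1],[1,0.6,-1.8],[1,0.6,-1.8],[1,0.6,-1.8]],"turn":[[0,0,0],[0,0,0],[0,0,0],[0,0,0]]}' 20; python3 w.py w9.png 55 79 100;python3 ring.py 3 10 25 '[616.4,181.6,84.5]' '[262,240,372,345]'
```

```text
clock: 13.75
eef_pos: [616.1, 180.3, 85.0]
eef_rot: [-3.138, 0.001, 0.225]
wrist_force: [0.4, -1.0, -0.8]
finger_gap: 49.5
tcp [616.1 180.3  85. ] rot [-3.138e+00  1.000e-03  2.250e-01] px 317.0 291.0 F [ 0.4 -1.  -0.8]
n 587 bbox px 298 273 332 295 z [70.4 75.6 76.9] mec 614.7 181.1 10.0 mid [614.3 180.9] rel mec -1.4 0.8
n 5327 z 6.657240546094414 bore centre [616.37 180.48] r 11.65 rel tcp [-0.03 -1.12] res 0.1
pin top mean [616.25 181.26  75.79] ((616.3126220703125, 181.6391143798828), 8.222158432006836)
```

View pics/w9.png

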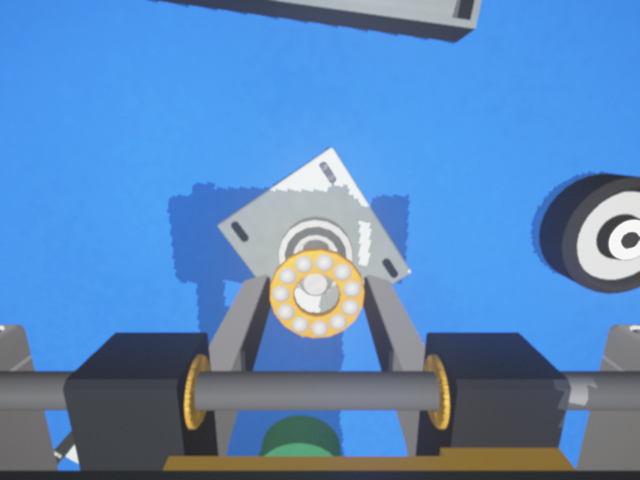

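```bash
python3 -m inch '{"grip":[-1,-1,-1,-1,-1,-1,-1],"travel":[[0,0.11,-0.5],[0,0.11,-1.3],[0,0.11,-2.3],[0,0.11,-3.3],[0,0.11,-4.3],[0,0.11,-4.8],[0,0.11,-4.8]],"turn":[[0,0,0],[0,0,0],[0,0,0],[0,0,0],[0,0,0],[0,0,0],[0,0,0]]}' 20
```

```text
clock: 14.68
eef_pos: [616.1, 181.6, 36.7]
eef_rot: [-3.138, 0.001, 0.225]
wrist_force: [-0.8, 0.6, -1.3]
finger_gap: 49.3
```

```bash
python3 -m inch '{"grip":[-1,-1,-1,-1,-1],"travel":[[0,0,-0.3],[0,0,-0.55],[0,0,-0.73],[0,0,-0.83],[0,0,-0.83]],"turn":[[0,0,0],[0,0,0],[0,0,0],[0,0,0],[0,0,0]]}' 20
```

```text
clock: 15.3
eef_pos: [616.2, 181.6, 28.7]
eef_rot: [-3.138, 0.001, 0.225]
wrist_force: [-1.2, -0.4, 1.6]
finger_gap: 49.2
```

Slight contact; nudge a little further to confirm.

```bash
python3 -m inch '{"grip":[-1,-1],"travel":[[0,0,-0.06],[0,0,-0.1]],"turn":[[0,0,0],[0,0,0]]}' 20
```

```text
clock: 15.55
eef_pos: [616.2, 181.6, 28.5]
eef_rot: [-3.138, 0.0, 0.225]
wrist_force: [-6.4, -1.7, 10.8]
finger_gap: 49.2
```

```bash
python3 -m inch '{"grip":[-0.3,0.2,0.6,1,1,1,1,1],"travel":[[0,0,0.03],[0,0,0.03],[0,0,0.03],[0,0,0.5],[0,0,3],[0,0,6.5],[0,0,8.5],[0,0,8.5]],"turn":[[0,0,0],[0,0,0],[0,0,0],[0,0,0],[0,0,0],[0,0,0],[0,0,0],[0,0,0]]}'; python3 w.py w10.png 29 40 40
```

```text
clock: 16.55
eef_pos: [616.8, 181.8, 114.8]
eef_rot: [-3.138, -0.002, 0.225]
wrist_force: [-0.3, -0.1, 0.2]
finger_gap: 94.1
tcp [616.8 181.8 114.8] rot [-3.138e+00 -2.000e-03  2.250e-01] px 317.0 291.0 F [-0.3 -0.1  0.2]
n 2187 bbox px 284 216 350 279 z [32.8 34.9 37.2] mec 616.4 181.7 25.0 mid [616.3 181.7] rel mec -0.4 -0.1
```

View pics/w10.png

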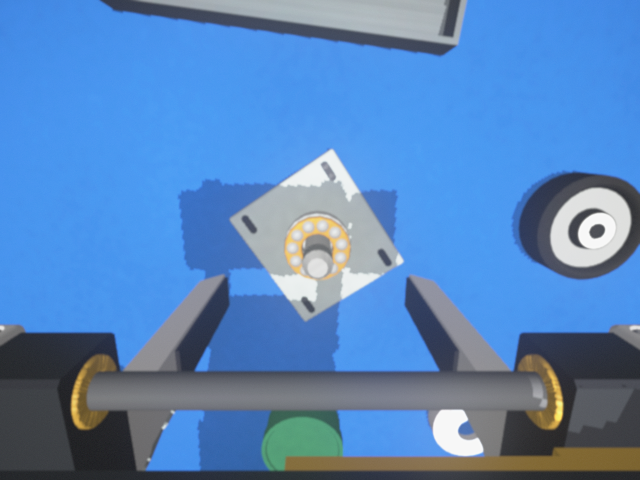

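```bash
python3 -m inch '{"grip":[1,1,1,1,1,1,1],"travel":[[-4,-4.5,0],[-8,-9.5,0],[-11.5,-14.5,0],[-13.5,-17.3,-1.5],[-13.9,-17.6,-2],[-13.9,-17.6,-2],[-13.9,-17.6,-2]],"turn":[[0,0,0],[0,0,0],[0,0,0],[0,0,0],[0,0,0],[0,0,0],[0,0,0]]}'; python3 w.py w11.png 14.5 25 40
```

```text
clock: 17.48
eef_pos: [477.8, 6.4, 93.2]
eef_rot: [-3.138, 0.0, 0.226]
wrist_force: [-0.1, 0.3, 0.0]
finger_gap: 93.5
tcp [477.8   6.4  93.2] rot [-3.138  0.     0.226] px 317.0 291.0 F [-0.1  0.3  0. ]
n 5001 bbox px 272 207 358 290 z [17.3 20.7 22. ] mec 476.8 7.6 32.2 mid [476.9   7.6] rel mec -0.9 1.2
```

View pics/w11.png

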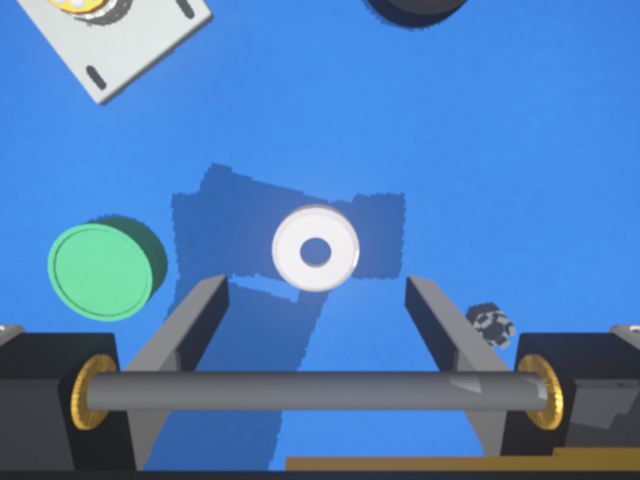

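```bash
python3 -m inch '{"grip":[1,1,1,1,1,-1,-1,-1,-1,-1],"travel":[[-0.09,0.12,-4],[-0.09,0.12,-7.5],[-0.09,0.12,-8.6],[-0.09,0.12,-8.9],[-0.09,0.12,-8.9],[-0.09,0.12,-8.9],[-0.09,0.12,-8.9],[-0.09,0.12,-8.9],[-0.09,0.12,-8.9],[-0.09,0.12,-8.9]],"turn":[[0,0,0],[0,0,0],[0,0,0],[0,0,0],[0,0,0],[0,0,0],[0,0,0],[0,0,0],[0,0,0],[0,0,0]]}' 25;python3 w.py w12.png 14 25 40; python3 ring.py 12 22 32 '[476.9,7.6,4.2]' '[255,240,380,370]'
```

```text
clock: 18.77
eef_pos: [476.9, 7.6, 4.4]
eef_rot: [-3.138, -0.0, 0.226]
wrist_force: [-0.3, -0.5, 4.3]
finger_gap: 63.9
tcp [476.9   7.6   4.4] rot [-3.138 -0.     0.226] px 317.0 291.0 F [-0.3 -0.5  4.3]
n 11135 bbox px 235 238 398 357 z [17.  20.7 22. ] mec 483.2 9.1 39.0 mid [476.7   9.7] rel mec 6.3 1.5
n 10352 z 16.565658300219585 bore centre [477.05   7.63] r 11.5 rel tcp [0.15 0.03] res 0.1
```

View pics/w12.png

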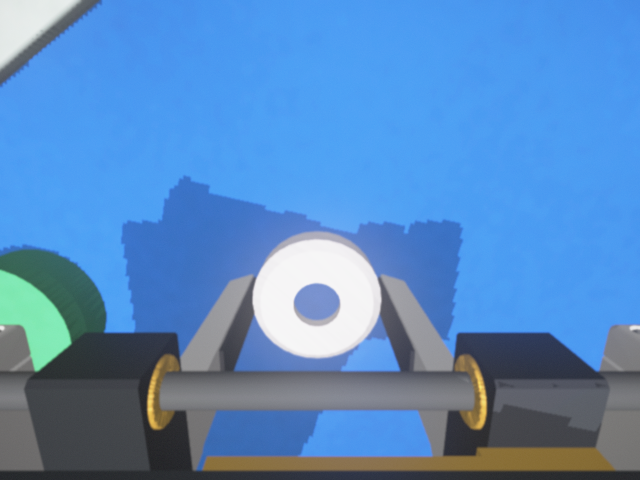

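```bash
python3 -m inch '{"grip":[-1,-1,-1,-1,-1,-1,-1,-1,-1],"travel":[[0,0,3],[0,0,8],[3.5,4,10],[7,8.7,10],[10.5,13.2,10],[13.5,16.9,9.5],[13.9,17.4,8.9],[13.9,17.4,8.8],[13.9,17.4,8.8]],"turn":[[0,0,0],[0,0,0],[0,0,0],[0,0,0],[0,0,0],[0,0,0],[0,0,0],[0,0,0],[0,0,0]]}' 25;python3 w.py w13.png 60 80 40; python3 ring.py 12 22 32 '[616.2,181.6,92]' '[255,240,380,370]'
```

```text
clock: 19.95
eef_pos: [615.5, 180.6, 92.5]
eef_rot: [-3.138, 0.0, 0.225]
wrist_force: [0.0, -0.4, -1.7]
finger_gap: 64.2
tcp [615.5 180.6  92.5] rot [-3.138  0.     0.225] px 317.0 291.0 F [ 0.  -0.4 -1.7]
n 131 bbox px 305 282 327 289 z [70.2 75.7 76.9] mec 609.1 179.6 6.6 mid [610.2 179.7] rel mec -6.4 -0.9
n 10389 z 16.72529264145254 bore centre [615.62 180.68] r 11.5 rel tcp [-0.58 -0.92] res 0.14
pin top mean [611.87 180.27  75.86] ((611.88720703125, 180.22772216796875), 5.8318305015563965)
```

View pics/w13.png

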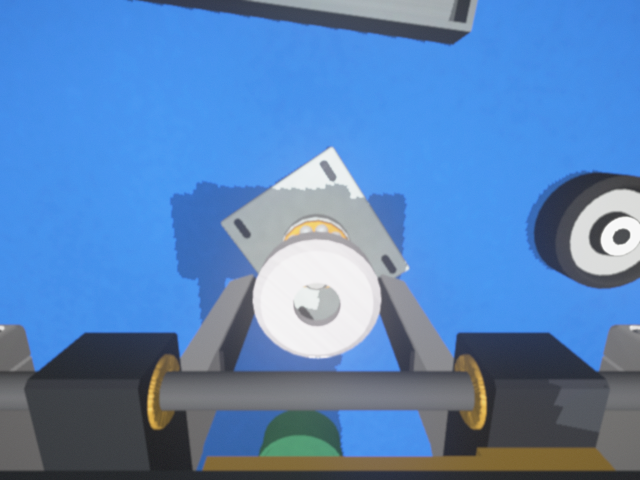

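```bash
python3 -m inch '{"grip":[-1,-1,-1,-1,-1,-1,-1],"travel":[[0.06,0.1,-0.6],[0.06,0.1,-1.4],[0.06,0.1,-2.4],[0.06,0.1,-3.4],[0.06,0.1,-4.4],[0.06,0.1,-5.0],[0.06,0.1,-5.1]],"turn":[[0,0,0],[0,0,0],[0,0,0],[0,0,0],[0,0,0],[0,0,0],[0,0,0]]}'; python3 -m inch '{"grip":[-1,-1,-1,-1],"travel":[[0,0,-0.4],[0,0,-0.8],[0,0,-1.1],[0,0,-1.1]],"turn":[[0,0,0],[0,0,0],[0,0,0],[0,0,0]]}'
```

```text
clock: 20.88
eef_pos: [616.2, 181.6, 41.3]
eef_rot: [-3.138, 0.0, 0.225]
wrist_force: [0.5, -0.5, -2.2]
finger_gap: 63.9
clock: 21.38
eef_pos: [616.0, 181.6, 30.1]
eef_rot: [-3.138, 0.001, 0.225]
wrist_force: [-0.2, 1.0, -1.9]
finger_gap: 63.7
```

```bash
python3 -m inch '{"grip":[-1,-1,-1,-1],"travel":[[0,0,-0.15],[0,0,-0.27],[0,0,-0.31],[0,0,-0.31]],"turn":[[0,0,0],[0,0,0],[0,0,0],[0,0,0]]}'
```

```text
clock: 21.88
eef_pos: [616.2, 181.6, 27.5]
eef_rot: [-3.138, 0.0, 0.225]
wrist_force: [-2.1, -1.1, 5.1]
finger_gap: 64.1
```

```bash
python3 -m inch '{"grip":[0.4,0.6,0.8,1,1,1,1,1],"travel":[[0,0,-0.02],[0,0,0],[0,0,0],[0,0,0.5],[0,0,3],[0,0,6.5],[0,0,9],[0,0,9]],"turn":[[0,0,0],[0,0,0],[0,0,0],[0,0,0],[0,0,0],[0,0,0],[0,0,0],[0,0,0]]}'; python3 w.py w14.png 39 50 40
```

```text
clock: 22.88
eef_pos: [617.0, 181.8, 119.6]
eef_rot: [-3.138, -0.004, 0.225]
wrist_force: [-0.7, 0.3, 0.1]
finger_gap: 93.9
tcp [617.  181.8 119.6] rot [-3.138 -0.004  0.225] px 317.0 291.0 F [-0.7  0.3  0.1]
n 4563 bbox px 275 208 359 289 z [40.6 43.7 45. ] mec 615.9 181.7 32.1 mid [616.  181.6] rel mec -1.1 -0.1
```

View pics/w14.png

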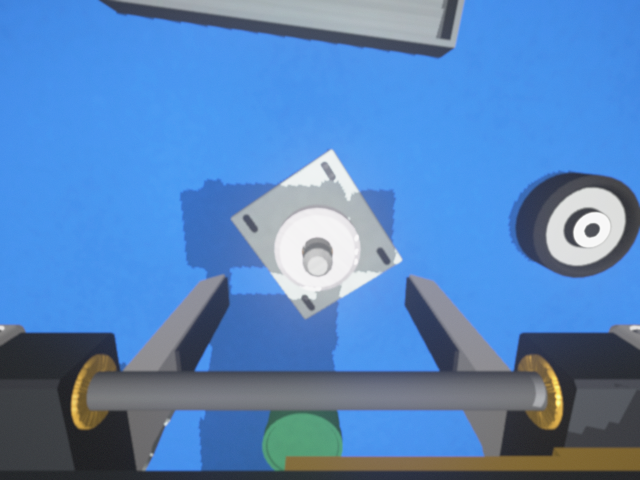

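```bash
python3 -m inch '{"grip":[1,1,1,1,1,1,1,1,1,1],"travel":[[0,0,2],[-2,1,5],[-5,3,6],[-8,5,6],[-11,7,6],[-14,9,6],[-17,11,6],[-19,12,6],[-20.5,12.6,6],[-20.5,12.6,6]],"turn":[[0,0,10],[0,0,20],[0,0,30],[0,0,40],[0,0,50],[0,0,60],[0,0,70],[0,0,80],[0,0,90],[0,0,100]]}'; python3 -m inch '{"grip":[1,1,1,1,1,1],"travel":[[0,0,0],[0,0,0],[0,0,0],[0,0,0],[0,0,0],[0,0,0]],"turn":[[0,0,10],[0,0,20],[0,0,30],[0,0,40],[0,0,44],[0,0,44]]}'; python3 w.py w15.png 4 95 70
```

```text
clock: 24.18
eef_pos: [410.1, 307.8, 176.5]
eef_rot: [-3.136, -0.001, 1.977]
wrist_force: [-0.9, -0.6, -0.4]
finger_gap: 94.0
clock: 24.92
eef_pos: [409.7, 307.6, 175.3]
eef_rot: [-3.135, -0.002, 2.745]
wrist_force: [0.0, -0.4, 0.2]
finger_gap: 94.1
tcp [409.7 307.6 175.3] rot [-3.135e+00 -2.000e-03  2.745e+00] px 317.0 291.0 F [ 0.  -0.4  0.2]
n 5313 bbox px 286 179 364 284 z [ 8.7 10.6 89.7] mec 407.9 315.4 47.6 mid [407.5 315.5] rel mec -1.8 7.8
```

View pics/w15.png

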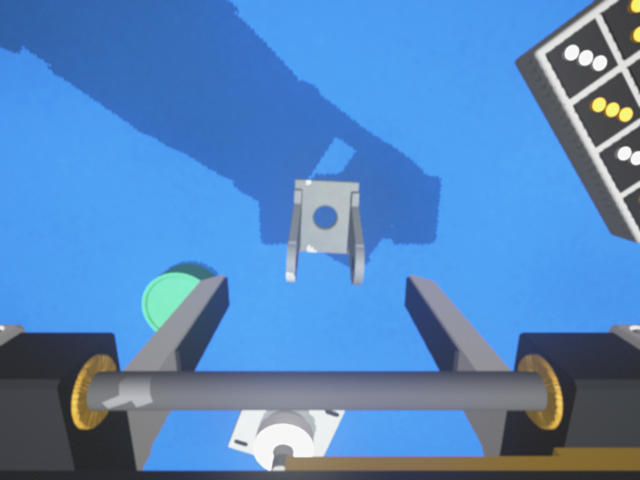

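```bash
cat > fk.py <<'E'
from h import *
from scipy.optimize import least_squares
f=np.load('/tmp/w.npz'); cal={k:f[k] for k in f.files}; d=f['d']; P=world(d,cal); im=f['im']
b=np.zeros(d.shape,bool); b[170:300,275:375]=1
Q=P[b]
w=Q[(Q[:,2]>8)&(Q[:,2]<12.5)][:,:2]
print('web',len(w),cv2.minAreaRect(w.astype(np.float32)))
L=Q[(Q[:,2]>30)&(Q[:,2]<95)]; print('legs',cv2.minAreaRect(L[:,:2].astype(np.float32)))
for lo,hi in[(20,40),(40,60),(60,80),(80,95)]:
    q=L[(L[:,2]>lo)&(L[:,2]<hi)]; print(lo,len(q),q.mean(0).round(1) if len(q) else '')
# hole: low points inside web
m=((P[...,2]<5)&b).astype(np.uint8)
n,lab,st,cen=cv2.connectedComponentsWithStats(m)
for i in range(1,n):
    if 30<st[i][4]<1500: print('hole',st[i],cen[i],P[lab==i].mean(0))
E
python3 fk.py
```

```text
web 3083 ((405.9491882324219, 316.43060302734375), (59.94684600830078, 70.10745239257812), 64.47626495361328)
legs ((418.73858642578125, 310.3690490722656), (60.18906784057617, 52.66437530517578), 64.172607421875)
20 150 [405.2 320.8  34.9]
40 367 [410.7 317.9  50.2]
60 452 [416.  315.   71.1]
80 765 [425.7 307.9  87.5]
hole [313 205  24  24 424] [324.64622642 216.2995283 ] [4.07126756e+02 3.16051317e+02 8.16445207e-02]
```

```bash
python3 -m inch '{"grip":[1,1,1,1,1,1],"travel":[[0.35,0.53,-3],[0.35,0.53,-8],[0.35,0.53,-12],[0.35,0.53,-15],[0.35,0.53,-15.6],[0.35,0.53,-15.6]],"turn":[[0,0,-2.9],[0,0,-2.9],[0,0,-2.9],[0,0,-2.9],[0,0,-2.9],[0,0,-2.9]]}'; python3 -m inch '{"grip":[-1,-1,-1,-1,-1],"travel":[[0,0,0],[0,0,0],[0,0,0],[0,0,0],[0,0,0]],"turn":[[0,0,0],[0,0,0],[0,0,0],[0,0,0],[0,0,0]]}' 40; python3 w.py w16.png 4 95 70
```

```text
clock: 25.72
eef_pos: [413.5, 313.1, 19.9]
eef_rot: [-3.135, -0.001, 2.692]
wrist_force: [-0.4, -0.7, -0.5]
finger_gap: 93.7
clock: 26.35
eef_pos: [413.5, 313.1, 20.2]
eef_rot: [-3.135, -0.001, 2.692]
wrist_force: [-2.1, -1.5, 4.8]
finger_gap: 59.6
tcp [413.5 313.1  20.2] rot [-3.135e+00 -1.000e-03  2.692e+00] px 317.0 291.0 F [-2.1 -1.5  4.8]
n 23618 bbox px 188 206 445 430 z [ 9.2 33.6 90.3] mec 406.9 316.1 46.6 mid [407.4 316.5] rel mec -6.6 2.9
```

View pics/w16.png

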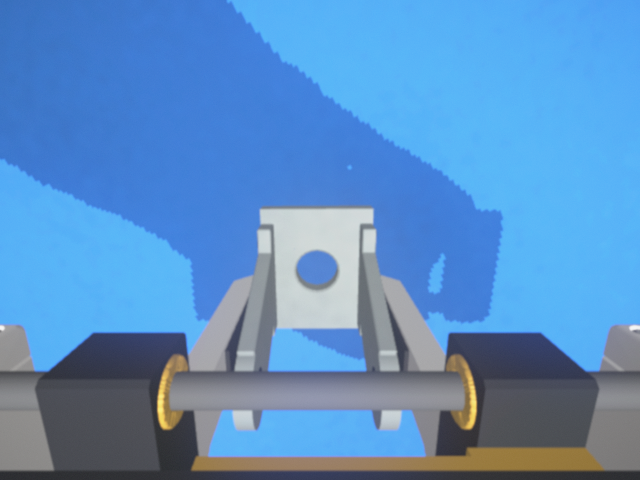

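```bash
python3 ring.py -13 -7.5 24 '[406,316.4,20.2]' '[262,205,372,325]'
```

```text
n 4671 z -10.21793623724913 bore centre [406.02 316.44] r 11.63 rel tcp [0.02 0.04] res 0.13
```

```bash
python3 -m inch '{"grip":[-1,-1,-1,-1,-1,-1,-1,-1,-1,-1],"travel":[[0,0,1.5],[0,0,5],[0,0,9.5],[3.5,-2,10],[7.5,-4.8,10],[12,-7.7,10],[16,-10.2,10],[19.5,-12.5,10],[21,-13.5,9.5],[21,-13.5,9.5]],"turn":[[0,0,0],[0,0,0],[0,0,0],[0,0,0],[0,0,0],[0,0,0],[0,0,0],[0,0,0],[0,0,0],[0,0,0]]}' 45; python3 -m inch '{"grip":[-1,-1],"travel":[[0,0,0],[0,0,0]],"turn":[[0,0,0],[0,0,0]]}'; python3 w.py w17.png 60 79 40;  python3 ring.py -13 -7.5 24 '[616.3,181.6,114.5]' '[262,205,372,325]'
```

```text
clock: 27.65
eef_pos: [623.3, 177.5, 114.3]
eef_rot: [-3.134, -0.003, 2.691]
wrist_force: [-0.6, 0.2, -6.3]
finger_gap: 59.7
clock: 27.9
eef_pos: [622.6, 178.3, 114.4]
eef_rot: [-3.134, -0.003, 2.692]
wrist_force: [-0.2, 0.1, -6.7]
finger_gap: 59.7
tcp [622.6 178.3 114.4] rot [-3.134e+00 -3.000e-03  2.692e+00] px 317.0 291.0 F [-0.2  0.1 -6.7]
n 398 bbox px 302 250 332 267 z [70.1 75.4 76.8] mec 618.5 180.1 9.8 mid [618.3 180.1] rel mec -4.1 1.8
n 4644 z -10.311051458044702 bore centre [615.13 181.62] r 11.64 rel tcp [-1.17  0.02] res 0.13
pin top mean [616.88 180.92  75.69] ((616.1350708007812, 181.31410217285156), 7.651619911193848)
```

View pics/w17.png

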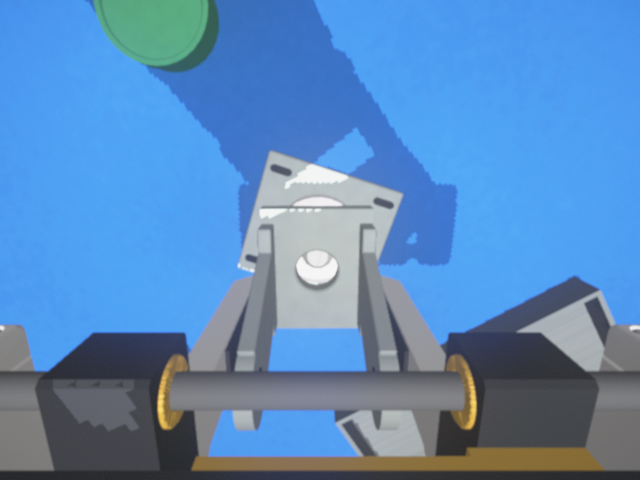

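```bash
python3 -m inch '{"grip":[-1,-1,-1,-1,-1,-1,-1],"travel":[[0.12,0,-0.6],[0.12,0,-1.2],[0.12,0,-2],[0.12,0,-2.8],[0.12,0,-3.6],[0.12,0,-4.2],[0.12,0,-4.2]],"turn":[[0,0,0],[0,0,0],[0,0,0],[0,0,0],[0,0,0],[0,0,0],[0,0,0]]}'; python3 -m inch '{"grip":[-1,-1,-1,-1],"travel":[[0,0,-0.25],[0,0,-0.5],[0,0,-0.6],[0,0,-0.6]],"turn":[[0,0,0],[0,0,0],[0,0,0],[0,0,0]]}'
```

```text
clock: 28.82
eef_pos: [623.8, 178.1, 71.9]
eef_rot: [-3.134, -0.004, 2.692]
wrist_force: [-0.1, 0.6, -6.1]
finger_gap: 59.8
clock: 29.32
eef_pos: [623.8, 178.2, 66.0]
eef_rot: [-3.134, -0.004, 2.692]
wrist_force: [1.0, 0.3, -5.5]
finger_gap: 59.6
```

```bash
python3 -m inch '{"grip":[-1,-1,-1,-1],"travel":[[0,0,-0.1],[0,0,-0.18],[0,0,-0.22],[0,0,-0.22]],"turn":[[0,0,0],[0,0,0],[0,0,0],[0,0,0]]}'
```

```text
clock: 29.82
eef_pos: [623.9, 178.2, 64.2]
eef_rot: [-3.134, -0.003, 2.692]
wrist_force: [-2.7, 0.1, 0.0]
finger_gap: 59.9
```

```bash
python3 -m inch '{"grip":[-1,-1],"travel":[[0,0,-0.06],[0,0,-0.06]],"turn":[[0,0,0],[0,0,0]]}'; python3 w.py w18.png 48 60 40;python3 ring.py -13 -7.5 24 '[616.3,181.6,64.2]' '[262,205,372,325]'
```

```text
clock: 30.08
eef_pos: [624.0, 178.2, 64.1]
eef_rot: [-3.134, -0.003, 2.692]
wrist_force: [-5.1, -2.0, 6.4]
finger_gap: 59.6
tcp [624.  178.2  64.1] rot [-3.134e+00 -3.000e-03  2.692e+00] px 317.0 291.0 F [-5.1 -2.   6.4]
n 7874 bbox px 272 214 360 327 z [52.8 53.9 55.4] mec 621.4 179.4 37.6 mid [621.1 179.1] rel mec -2.6 1.2
n 4276 z -10.30153523984562 bore centre [619.31 179.74] r 12.54 rel tcp [ 3.01 -1.86] res 0.58
pin top mean [615.17 181.77  75.53] ((615.5025024414062, 181.48043823242188), 8.198113441467285)
```

View pics/w18.png

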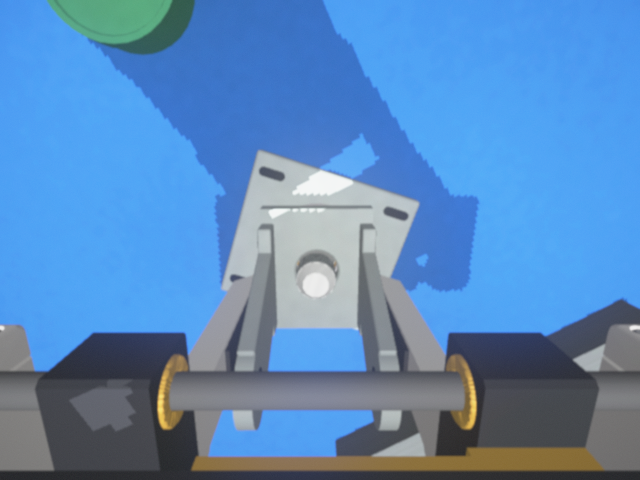

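Web top at 53.9 (expected 54), flat. Release gently and lift clear.

```bash
python3 -m inch '{"grip":[0.4,0.6,0.8,1,1,1,1,1,1,1],"travel":[[0,0,0.03],[0,0,0.03],[0,0,0.03],[0,0,0.5],[0,0,3],[0,0,7],[0,0,11],[0,0,13],[0,0,13],[0,0,13]],"turn":[[0,0,0],[0,0,0],[0,0,0],[0,0,0],[0,0,0],[0,0,0],[0,0,0],[0,0,0],[0,0,0],[0,0,0]]}'; python3 w.py w19.png 48 60 50
python3 - <<'E'
from h import *
for c in('scene','top'):
    im,d,cal=snap(c,c+'9.png'); P=world(d,cal)
    if c=='scene': cv2.imwrite('pics/scz.png',cv2.resize(im[80:280,300:500,::-1],(800,800))[:600])
E
python3 - <<'E'
from h import *
f=np.load('/tmp/w.npz'); cal={k:f[k] for k in f.files}; P=world(f['d'],cal)
Q=P[(P[...,2]>50)&(P[...,2]<58)&(np.hypot(P[...,0]-616,P[...,1]-181)<45)]
A=np.c_[Q[:,:2]-[616,181],np.ones(len(Q))]
print('plane',np.linalg.lstsq(A,Q[:,2],rcond=None)[0].round(4),cv2.minAreaRect(Q[:,:2].astype(np.float32)))
E
```

```text
clock: 31.38
eef_pos: [623.6, 178.1, 192.9]
eef_rot: [-3.133, -0.004, 2.692]
wrist_force: [-0.4, -0.3, -0.3]
finger_gap: 94.2
tcp [623.6 178.1 192.9] rot [-3.133 -0.004  2.692] px 317.0 291.0 F [-0.4 -0.3 -0.3]
n 3668 bbox px 284 182 351 259 z [52.5 53.8 55.2] mec 615.5 181.7 42.9 mid [616.1 183.6] rel mec -8.1 3.5
plane [-1.4000e-03  1.3000e-03  5.3846e+01] ((616.1619262695312, 181.28622436523438), (58.86839294433594, 70.35796356201172), 64.33836364746094)
```

View pics/w19.png

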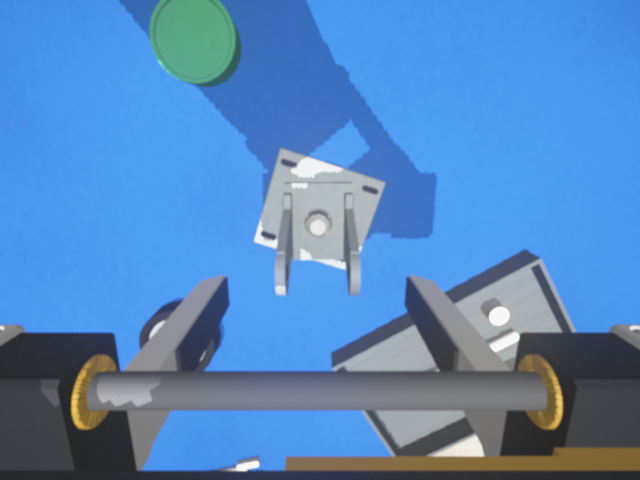

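View pics/scz.png

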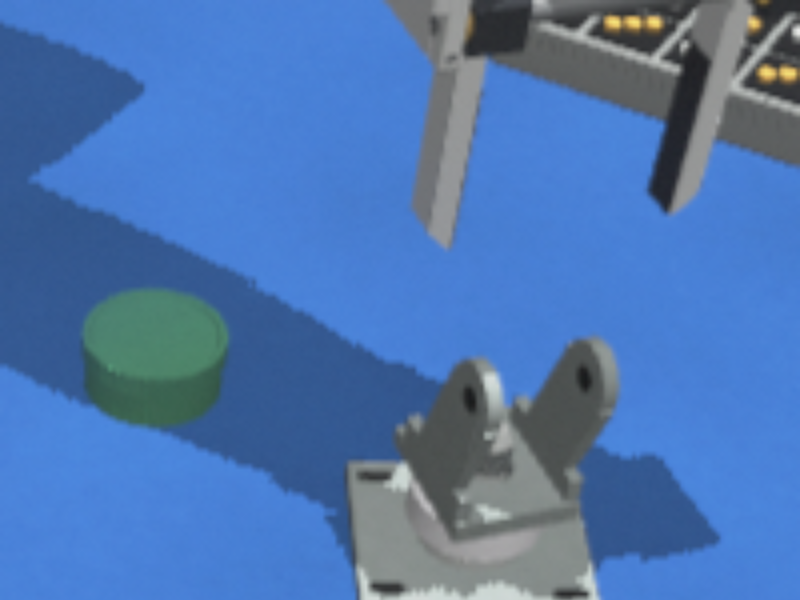

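View pics/top9.png

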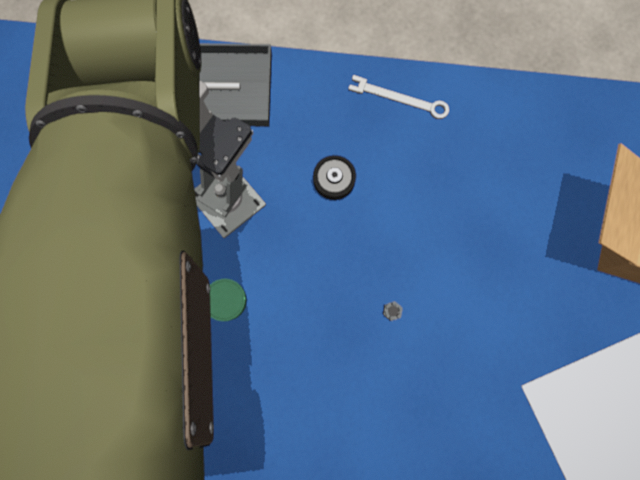

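The fork sits flat on the cap with the pin through its hole. The wheel, nut and tin are where they started, and the gripper is clear of everything.

```bash
python3 -c "
from cell import manip
print(manip.sign_off())"
```

```text
the job is handed in; nothing more can be done
None
```

The swivel head is back together on the king pin in the order asked: lower race, ball cage, race cap, then fork. I handed it in at about 31.5 s of the 102 s allowed.

- **Seating:** each part was lowered until the wrist felt light contact, under 11 N, and only then released. Camera heights afterwards matched fully home:

| Part | Measured height | Expected |
|---|---|---|
| Lower race, top | 26.0 mm | 26 mm |
| Ball cage, ring body | 34.9 mm | 34.9 mm (26 mm above its height on the table) |
| Race cap, top | 43.7 mm | 44 mm |
| Fork, top of web | 53.8 mm | 54 mm |

- **Fork:** after release, the web's tilt measured about 0.1°, and its centre was within 0.5 mm of the pin.
- **Bystanders:** the wheel, castle nut and grease tin look unmoved in the last pictures. The gripper was open and well clear of everything.
- **What went wrong:** the first approach was measured while the arm was still settling, so the race was gripped about 4 mm off centre. I measured that offset and corrected for it before fitting the race. No check failed at the end.

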